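# Gauge the printed rod holders

## Task

One of the two printed rod holders on the print bed has come out with a tight bore. With both still standing on the bed, hold the plug gauge and try it gently in the bores until you have felt it come to a firm stop, under a light push and never rammed, in the tight one; then press it home in the good one until its collar rests on the holder, and leave it there. Then put the tight holder in the scrap bin; the good one stays on the bed, and the other printed pieces stay where they are.

Things in the scene. Friction and masses are not known exactly. Their poses are not given: they have to be found in the camera images.
- gauge: Plug gauge: steel pin 16 mm in diameter, 34 mm long, tip chamfered 2 mm; collar 28 mm in diameter, 34 to 39 mm above the tip; aluminium handle 20 mm in diameter, 39 to 84 mm above the tip. 0.09 kg. Origin: centre of the tip; z up along the handle. Starts hanging in the stand by its collar. Fully home, its collar rests on the holder and its tip is 10 mm above the holder's underside.
- holder_a: Printed red plastic rod holder: block 46 x 46 mm, 44 mm tall, vertical round bore, two screw ears (6 mm thick) at its foot on its +y and -y sides (74 mm over the ears; the x faces are plain, 46 mm apart). About 0.15 kg, loose on the plate. Origin: centre of its underside; z up along the bore. holder_a and holder_b look alike; either may be the tight one, the names tell nothing.
- holder_b: Printed red plastic rod holder: block 46 x 46 mm, 44 mm tall, vertical round bore, two screw ears (6 mm thick) at its foot on its +y and -y sides (74 mm over the ears; the x faces are plain, 46 mm apart). About 0.15 kg, loose on the plate. Origin: centre of its underside; z up along the bore. holder_a and holder_b look alike; either may be the tight one, the names tell nothing.
- holder_a_mouth (a point): Centre of the bore's mouth, 44 mm above the holder's underside. The bore is 17 mm wide, without a chamfer, for 12 mm; from 16 mm below the mouth a captive liner (0.5 mm of play) lines it. In the good holder the liner is 19 mm wide and the gauge goes fully home; in the tight one 12 mm, and the gauge stops 16 mm deep, 18 mm short of home.
- holder_b_mouth (a point): Centre of the bore's mouth, 44 mm above the holder's underside. The bore is 17 mm wide, without a chamfer, for 12 mm; from 16 mm below the mouth a captive liner (0.5 mm of play) lines it. In the good holder the liner is 19 mm wide and the gauge goes fully home; in the tight one 12 mm, and the gauge stops 16 mm deep, 18 mm short of home.
- plate: The bare aluminium plate of the print bed, 220 x 220 mm, 6 mm thick, its upper face about 40 mm above the table. Origin: centre of its lower face, z up. It rides on springs: rigid up to about 5 N of push, then it gives about 0.25 mm a newton, to a stop 3 mm down. The holders stand on it; more than 20 N of a holder against the plate counts as ramming.
- stand: Fixed dark wooden gauge stand, 64 x 64 mm and 40 mm tall, with a vertical 20 mm hole in its middle in which the gauge hangs. Origin: centre of its underside.
- bin: Fixed scrap bin, grey plastic open box, 160 x 160 mm outside, 50 mm tall, walls 4 mm, floor about 4 mm thick. Origin: centre of its underside, on the table.
- chain: A bystander, to be left where it is: black printed chain strip 150 mm long (its y), 18 mm wide, 10 mm high, lying on the robot's side of the plate, about 25 mm in from the edge. Origin: centre of its underside.
- owl: A bystander, to be left where it is: red printed owl figure, 74 mm tall, on the table beside the bed. Origin: centre of its underside.
- tower: A bystander, to be left where it is: red printed lattice tower, 98 mm tall, 61 mm wide at the foot, on the table beside the bed. Origin: centre of its underside.
Not all that is in view belongs to the job. What is shaped like the holder_b but purple, turquoise or yellow is not meant.

How it is judged (in metres and radians):
On the way, in this order (a step that is already met when the one before it is completed fails the run):
1. with both holders standing on the plate, the gauge, held, is stopped part way down the tight bore and pushed lightly on it (holder on plate over 4 N) (((horizontal distance between gauge and holder_a below 0.004 m and z of gauge in the frame of holder_a between 0.022 and 0.033 m and contact force between holder_a and plate above 4 N) or (horizontal distance between gauge and holder_b below 0.004 m and z of gauge in the frame of holder_b between 0.022 and 0.033 m and contact force between holder_b and plate above 4 N)) and z of holder_a in the frame of plate between 0.003 and 0.009 m and angle between each of holder_a, holder_b's own z axis and vertical below 0.08 rad and x of holder_a in the frame of plate between -0.11 and 0.11 m and y of holder_a in the frame of plate between -0.11 and 0.11 m and z of holder_b in the frame of plate between 0.003 and 0.009 m and x of holder_b in the frame of plate between -0.11 and 0.11 m and y of holder_b in the frame of plate between -0.11 and 0.11 m and contact force between the fingers and gauge above 0.5 N), for 0.1 s.
2. with both holders standing on the plate, the gauge, held, is fully home in one of them (((horizontal distance between gauge and holder_a below 0.004 m and z of gauge in the frame of holder_a between 0.006 and 0.0125 m and angle between the z axis of gauge and the z axis of holder_a, either way round below 0.12 rad) or (horizontal distance between gauge and holder_b below 0.004 m and z of gauge in the frame of holder_b between 0.006 and 0.0125 m and angle between the z axis of gauge and the z axis of holder_b, either way round below 0.12 rad)) and z of holder_a in the frame of plate between 0.003 and 0.009 m and angle between each of holder_a, holder_b's own z axis and vertical below 0.08 rad and x of holder_a in the frame of plate between -0.11 and 0.11 m and y of holder_a in the frame of plate between -0.11 and 0.11 m and z of holder_b in the frame of plate between 0.003 and 0.009 m and x of holder_b in the frame of plate between -0.11 and 0.11 m and y of holder_b in the frame of plate between -0.11 and 0.11 m and contact force between the fingers and gauge above 0.5 N), for 0.1 s.
At the end, for the whole second after the job is handed in: The gauge is fully home in one holder (collar within 2.5 mm of its top, axis within 4 mm and 0.12 rad of the bore's), that holder stands upright on the plate, and the other holder lies at rest inside the scrap bin ((((horizontal distance between gauge and holder_a below 0.004 m and z of gauge in the frame of holder_a between 0.006 and 0.0125 m and angle between the z axis of gauge and the z axis of holder_a, either way round below 0.12 rad) and (z of holder_a in the frame of plate between 0.003 and 0.009 m and angle between holder_a's own z axis and vertical below 0.08 rad and x of holder_a in the frame of plate between -0.11 and 0.11 m and y of holder_a in the frame of plate between -0.11 and 0.11 m) and (x of holder_b in the frame of bin between -0.075 and 0.075 m and y of holder_b in the frame of bin between -0.075 and 0.075 m and height (world z) of holder_b below 0.045 m and linear speed of holder_b below 0.02 m/s) and linear speed of gauge below 0.02 m/s) or ((horizontal distance between gauge and holder_b below 0.004 m and z of gauge in the frame of holder_b between 0.006 and 0.0125 m and angle between the z axis of gauge and the z axis of holder_b, either way round below 0.12 rad) and (z of holder_b in the frame of plate between 0.003 and 0.009 m and angle between holder_b's own z axis and vertical below 0.08 rad and x of holder_b in the frame of plate between -0.11 and 0.11 m and y of holder_b in the frame of plate between -0.11 and 0.11 m) and (x of holder_a in the frame of bin between -0.075 and 0.075 m and y of holder_a in the frame of bin between -0.075 and 0.075 m and height (world z) of holder_a below 0.045 m and linear speed of holder_a below 0.02 m/s) and linear speed of gauge below 0.02 m/s))); the robot touches nothing.
It fails at once if a holder is pressed against the plate with more than 20 N (the gauge was rammed) (contact force between any of holder_a, holder_b and plate above 20 N).
It fails at once if a bystander (chain, owl or tower) was moved by more than 30 mm (distance of any of chain, owl, tower from where it was at the start of the episode above 0.03 m).
It also fails if it takes over 72 s, if anything falls off the work surface, if the arm or the gripper's body presses on something with over 40 N, if the wrist force passes 120 N, or if a joint passes its speed limit or range.

## Robot

A 6-joint arm with a two-finger parallel gripper is mounted at the origin on the work surface. World frame = base frame: x ahead of the robot, y to its left, z up, the work surface at z = 0. Lengths are in m, angles in degrees, forces in N, time in s.
With the tool pointing down it reaches from about 0.375 to 0.9 m from the base axis. Payload 3.1 kg.
Tool frame: the origin (TCP) lies at the very end of the fingers, on their centre line; the grasp point (between the pads) lies 19 mm behind it; z points along the fingers, y is the direction in which the jaws open and shut (so a half turn about z gives the same grasp; the last joint's range is limited). The gripper opens to 87 mm and grips with 3 to 60 N. Pads are 19 mm wide; open, the fingers measure 117 mm over their backs; the gripper's body (75 mm by 190 mm) begins 51 mm behind the grasp point.
Start: joints at [-77.091, 30.224, 82.088, -0, 67.689, -10.227], TCP at [0.246, -0.575, 0.223] pointing down, gripper open.
Joint ranges: [-176.69, 176.69], [-43.24, 126.21], [12.49, 139.97], [-82, 262], [0, 151.66], [-163.58, 163.58]. Speed limits (degrees/s): [159.86, 159.86, 180, 180, 180, 180].

## Interface

Orientations are given as a 3x3 rotation matrix whose columns are the frame's x, y, z axes.
In Python, from rig import telemetry, viewer, ticket gives the robot as it stands. The module is installed in compiled form; this text tells all that it offers.
- The arm moves only by the shell command python3 -m inch 'ROWS'. ROWS is JSON, a list of rows, each an object of numbers: "tx", "ty", "tz": the shift along the world's x, y, z in cm; "spin": the turn about the world's z in rad; "gripper": the closure, from -1 (fully open) to 1 (shut). In form: [{"tx": .., "ty": .., "tz": .., "spin": .., "gripper": ..}, ...]. A call has exactly 10 rows; each row is the pose to reach, as a shift and turn from the pose commanded when the call began; what a row does not reach only later rows make up. A row lasts 1/10 s, in which the tool goes at most 50 mm and 8.59 degrees, less where a joint would pass 70% of its speed; a pose out of reach is approached as far as the arm can. A call with a gripper value outside its range is refused whole. The fingers move at their own pace and stop on an object; the grip force is fixed at half the most. Time passes only in rows, so rows that repeat a pose let the fingers close, or fill a call up. It gives the time, the measured TCP pose, the force and the opening at its end, in the units of the state.
- telemetry.read_state(): the state, without advancing time (a new reading comes with each control period).
- viewer.capture(name): name is "scene" or "top"; returns a dict with "image" (480x640x3 uint8, blue, green, red), "depth" (480x640 float32, m along the optical axis (not along the pixel's ray), 0 where there is no reading), "camera_matrix" (3x3 intrinsics, pixels), "xyz" and "rotation" of the camera in the world. Camera axes: x right, y up, looking along -z (the intrinsics and any distortion apply to the point x, -y, -z); pixel columns grow to the right and rows downward; lengths in m; the calibration is good to about 2 mm. A picture is of the moment at which its call begins.
- ticket.hand_in(): hands the job in, once; it reports no verdict.
The state is a dict: "time_s": time; "joint_positions": joint angles; "qvel": joint speeds; "tau": joint torques, N m; "position": TCP position; "tcp_rot": TCP orientation; "force": force on the tool from outside, world axes, zero at the start; "moment": the same for the moment, N m; "opening": opening from 0.0 (shut) to 1.0 (fully open).
Only numpy, scipy, OpenCV 4.12 (cv2) and the standard library are available. Lean on these libraries where they do the work, as an engineer would, in place of code of your own. Each camera call takes 0.05 s, during which the arm holds its last target.

## Working session

There is one attempt and no reset: what is moved stays moved. The work goes in short steps, Python scripts to look and compute and a shell command to move; the robot and the scene stay as the last step left them, time stands still between calls to the robot, and variables do not carry over. Pictures are saved under pics/ and viewed, and the job is handed in when it is done.

```bash
mkdir -p pics && cat > h.py <<'E'
import numpy as np, cv2
from rig import telemetry, viewer
def cap(n,tag=None):
    c=viewer.capture(n)
    if tag: 
        cv2.imwrite(f'pics/{tag}.png',c['image']); np.savez(f'pics/{tag}.npz',**c)
    return c
def world(c,u,v,z=None):
    K=np.array(c['camera_matrix']);R=np.array(c['rotation']);t=np.array(c['xyz'])
    r=np.array([(u-K[0,2])/K[0,0],-(v-K[1,2])/K[1,1],-1.])
    if z is None:
        d=float(c['depth'][int(round(v)),int(round(u))]); return t+R@(r*d)
    w=R@r; return t+w*((z-t[2])/w[2])
def cloud(c):
    K=np.array(c['camera_matrix']);R=np.array(c['rotation']);t=np.array(c['xyz'])
    v,u=np.mgrid[0:480,0:640]; d=c['depth']
    p=np.stack([(u-K[0,2])/K[0,0]*d,-(v-K[1,2])/K[1,1]*d,-d],-1)
    return p@R.T+t
E
python3 - <<'E'
from h import *
s=telemetry.read_state(); print(s['time_s'],s['position'],s['tcp_rot'],s['force'],s['opening'])
for n in('scene','top'):
    c=cap(n,n+'0'); print(n,c['xyz'],c['rotation'],c['camera_matrix'],[k for k in c])
E
```

```text
0.0 [ 0.24541565 -0.57399814  0.22156125] [[ 9.19582823e-01  3.92895883e-01 -5.05978353e-04]
 [ 3.92896042e-01 -9.19580483e-01  2.10597814e-03]
 [ 3.62142324e-04 -2.13541822e-03 -9.99997654e-01]] [ 0.77325516  0.38118224 -0.75745626] 1.0018427767955933
scene [1.09583342 0.22190577 0.67050508] [[-0.35319976 -0.65665825  0.66637067]
 [ 0.93535426 -0.26235116  0.2372431 ]
 [ 0.01903548  0.70708685  0.70687045]] [[492.686813     0.         314.92637013]
 [  0.         492.686813   243.64425196]
 [  0.           0.           1.        ]] ['image', 'depth', 'camera_matrix', 'xyz', 'rotation']
top [ 0.43207376 -0.01367173  1.2891333 ] [[-0.01155321  0.99553386 -0.0936955 ]
 [-0.99992667 -0.0118424  -0.00253107]
 [-0.00362935  0.09365939  0.99559768]] [[568.44602311   0.         328.15912554]
 [  0.         568.44602311 236.2380746 ]
 [  0.           0.           1.        ]] ['image', 'depth', 'camera_matrix', 'xyz', 'rotation']
```

View pics/scene0.png

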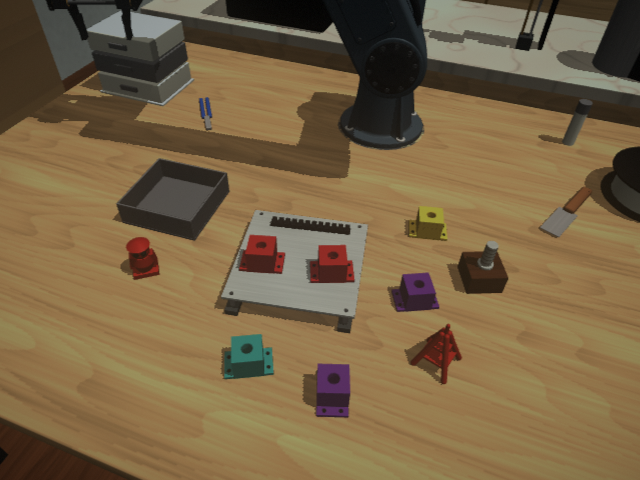

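View pics/top0.png

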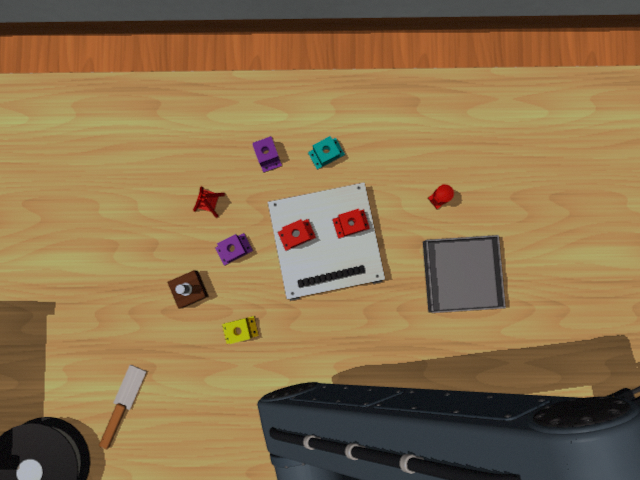

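The two red holders are at top (296,234) and (351,223). The lookalikes are purple (266,154) and (233,249), turquoise (326,152) and yellow (240,330). The owl (443,196) and tower (208,202) are red bystanders. The gauge is at (184,289) and the bin at (465,273). Next I'll check close crops.

```bash
python3 - <<'E'
from h import *
a=cv2.imread('pics/top0.png')
c1=cv2.resize(a[200:260,270:380],None,fx=7,fy=7,interpolation=cv2.INTER_CUBIC)
c2=cv2.resize(a[260:320,155:220],None,fx=6,fy=6,interpolation=cv2.INTER_CUBIC)
cv2.imwrite('pics/c1.png',c1);cv2.imwrite('pics/c2.png',c2)
b=cv2.imread('pics/scene0.png')
cv2.imwrite('pics/c3.png',cv2.resize(b[225:295,230:370],None,fx=5,fy=5,interpolation=cv2.INTER_CUBIC))
cv2.imwrite('pics/c4.png',cv2.resize(b[230:300,450:520],None,fx=7,fy=7,interpolation=cv2.INTER_CUBIC))
E
```

```text
(no output)
```

View pics/c1.png

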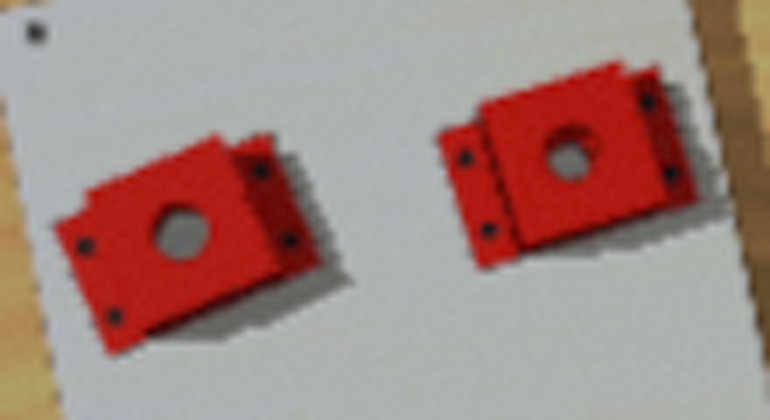

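View pics/c2.png

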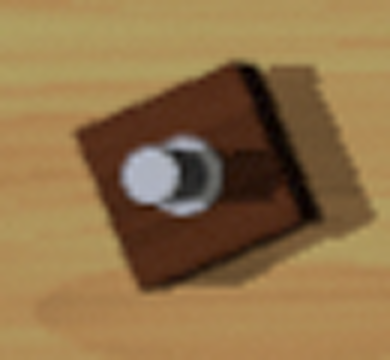

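View pics/c3.png

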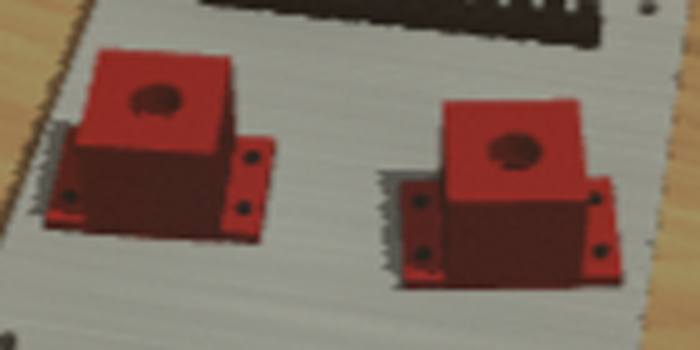

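View pics/c4.png

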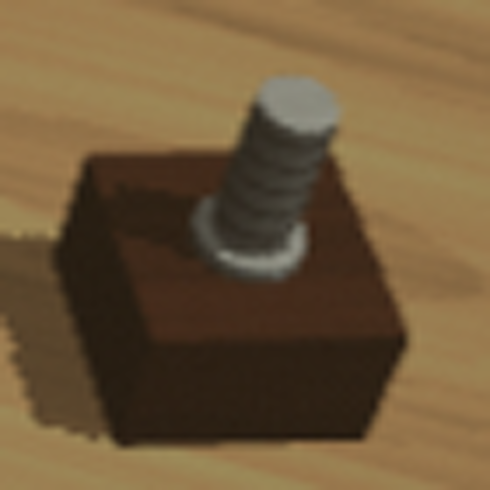

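The top crop shows bare plate across the whole of the left bore. In the right one there is only a smaller grey disc, so the right holder is probably the tight one, to be confirmed by feel. Now to measure.

```bash
cat > meas.py <<'E'
from h import *
def blobs(c):
    P=cloud(c); hsv=cv2.cvtColor(c['image'],cv2.COLOR_BGR2HSV)
    return P,hsv
def holders(c):
    P,h=blobs(c); out=[]
    m=(((h[...,0]<8)|(h[...,0]>172))&(h[...,1]>150)&(P[...,2]>0.074)&(P[...,2]<0.094)).astype(np.uint8)
    n,l,st,ce=cv2.connectedComponentsWithStats(m)
    for i in range(1,n):
        if st[i,4]<150: continue
        q=P[l==i]; z=np.median(q[:,2])
        # outline ray-cast onto z
        q=q[abs(q[:,2]-z)<0.003]
        r=cv2.minAreaRect((q[:,:2]*1000).astype(np.float32))
        out.append((st[i,:4].tolist(),z,r))
    return out
E
python3 - <<'E'
from meas import *
for n in('top','scene'):
    c=np.load(f'pics/{n}0.npz'); print(n)
    for o in holders(c): print(o)
    P=cloud(c)
    # gauge top & stand
    g=(P[...,2]>0.084)&(P[...,2]<0.097)&(P[...,1]>0.15)&(P[...,0]>0.2)
    g&=cv2.cvtColor(c['image'],cv2.COLOR_BGR2HSV)[...,1]<90
    k,l,st,ce=cv2.connectedComponentsWithStats(g.astype(np.uint8))
    for i in range(1,k):
        if st[i,4]>20:
            q=P[l==i]; print('g',st[i].tolist(),np.median(q,0),q.min(0),q.max(0))
    p=P.reshape(-1,3)
    s=p[(abs(p[:,2]-0.04)<0.003)&(p[:,1]>0.15)&(p[:,1]<0.4)&(p[:,0]>0.2)&(p[:,0]<.5)]
    print('stand',np.median(s[:,2]),cv2.minAreaRect((s[:,:2]*1000).astype(np.float32)))
    # plate
    h=cv2.cvtColor(c['image'],cv2.COLOR_BGR2HSV)
    s=p[(abs(p[:,2]-0.04)<0.006)&(p[:,1]>-.15)&(p[:,1]<0.15)&(p[:,0]>0.3)&(p[:,0]<.7)]
    print('plate',np.median(s[:,2]),cv2.minAreaRect((s[:,:2]*1000).astype(np.float32)))
c=np.load('pics/top0.npz')
for u,v in [(425,240),(500,236),(505,308),(428,312)]: print('bin',world(c,u,v,0.05))
print(world(c,465,273))
s=np.load('pics/scene0.npz')
# bores: top crop coords -> px ; scene
for u,v in [(270+181/7,200+232/7),(270+571/7,200+155/7)]: print('bore top',world(c,u,v,0.084))
for u,v in [(230+156/5,225+101/5),(230+515/5,225+151/5)]: print('bore sc',world(s,u,v,0.084))
print('gtop', world(c,155+150/6,260+175/6,0.09), world(s,450+300/7,230+105/7,0.09))
print('collar', world(c,155+186/6,260+176/6,0.045), world(s,450+250/7,230+236/7,0.045))
E
```

```text
top
([339, 209, 26, 27], np.float64(0.08298981984418063), ((576.5542602539062, -60.94650650024414), (46.12982177734375, 46.110321044921875), 17.198854446411133))
([283, 220, 27, 28], np.float64(0.08296106404019521), ((553.5767822265625, 58.48548126220703), (46.02027130126953, 45.83122253417969), 22.033906936645508))
g [176, 285, 10, 9, 69] [0.43717246 0.30190841 0.08901971] [0.42875942 0.29273714 0.08407423] [0.4456632  0.311703   0.09479979]
stand 0.03985973332987158 ((396.2147216796875, 253.1904754638672), (178.36041259765625, 144.4477996826172), 15.167745590209961)
plate 0.03920328294054998 ((541.3726806640625, -5.188690185546875), (219.96273803710938, 219.91635131835938), 10.797699928283691)
scene
([245, 235, 31, 24], np.float64(0.08295579824734056), ((578.2381591796875, -59.45635223388672), (49.73271942138672, 45.928592681884766), 16.0958251953125))
([319, 245, 29, 24], np.float64(0.08297634641992985), ((555.4368286132812, 60.15587615966797), (48.40407180786133, 45.48112487792969), 23.12525177001953))
g [486, 241, 12, 10, 92] [0.4415245  0.30409328 0.08906875] [0.42928947 0.29566263 0.08412993] [0.44979347 0.31266977 0.09142395]
stand 0.03975149430026381 ((395.93292236328125, 252.3881378173828), (184.8176727294922, 136.45018005371094), 19.29789161682129)
plate 0.03936677629783836 ((542.9566650390625, -3.994842529296875), (223.23880004882812, 220.07769775390625), 10.955368041992188)
bin [ 0.53790713 -0.22218221  0.05      ]
bin [ 0.54474073 -0.38634967  0.05      ]
bin [ 0.38836272 -0.39091748  0.05      ]
bin [ 0.38168694 -0.22436605  0.05      ]
[ 0.46607443 -0.31791351  0.00440798]
bore top [0.55293184 0.0581452  0.084     ]
bore top [ 0.57510544 -0.06091757  0.084     ]
bore sc [ 0.57975512 -0.05718136  0.084     ]
bore sc [0.55706857 0.06222413 0.084     ]
gtop [0.43686796 0.30213837 0.09      ] [0.44075124 0.30566108 0.09      ]
collar [0.43653445 0.30088665 0.045     ] [0.44203279 0.3057103  0.045     ]
```

```bash
python3 -m inch '[{"tx":22,"ty":44,"tz":3,"spin":1.467,"gripper":-1},{"tx":22,"ty":44,"tz":3,"spin":1.467,"gripper":-1},{"tx":22,"ty":44,"tz":3,"spin":1.467,"gripper":-1},{"tx":22,"ty":44,"tz":3,"spin":1.467,"gripper":-1},{"tx":22,"ty":44,"tz":3,"spin":1.467,"gripper":-1},{"tx":22,"ty":44,"tz":3,"spin":1.467,"gripper":-1},{"tx":22,"ty":44,"tz":3,"spin":1.467,"gripper":-1},{"tx":22,"ty":44,"tz":3,"spin":1.467,"gripper":-1},{"tx":22,"ty":44,"tz":3,"spin":1.467,"gripper":-1},{"tx":22,"ty":44,"tz":3,"spin":1.467,"gripper":-1}]'
```

```text
time_s: 1.1
position: [0.466, -0.1322, 0.2525]
tcp_rot: [[-0.301, 0.954, -0.0], [0.954, 0.301, 0.0], [0.001, -0.0, -1.0]]
force: [0.7, 0.3, -0.6]
opening: 1.003
```

```bash
python3 -m inch '[{"tx":-2.7,"ty":43.8,"tz":-6,"spin":0,"gripper":-1},{"tx":-2.7,"ty":43.8,"tz":-6,"spin":0,"gripper":-1},{"tx":-2.7,"ty":43.8,"tz":-6,"spin":0,"gripper":-1},{"tx":-2.7,"ty":43.8,"tz":-6,"spin":0,"gripper":-1},{"tx":-2.7,"ty":43.8,"tz":-6,"spin":0,"gripper":-1},{"tx":-2.7,"ty":43.8,"tz":-6,"spin":0,"gripper":-1},{"tx":-2.7,"ty":43.8,"tz":-6,"spin":0,"gripper":-1},{"tx":-2.7,"ty":43.8,"tz":-6,"spin":0,"gripper":-1},{"tx":-2.7,"ty":43.8,"tz":-6,"spin":0,"gripper":-1},{"tx":-2.7,"ty":43.8,"tz":-6,"spin":0,"gripper":-1}]' && python3 - <<'E'
from h import *
c=cap('scene','s1'); cv2.imwrite('pics/s1c.png',cv2.resize(c['image'][130:300,400:600],None,fx=4,fy=3.5))
print(telemetry.read_state()['position'])
E
```

```text
time_s: 2.1
position: [0.4374, 0.3078, 0.1916]
tcp_rot: [[-0.301, 0.954, -0.001], [0.954, 0.301, 0.001], [0.002, -0.0, -1.0]]
force: [-0.4, -0.8, -0.5]
opening: 1.001
[0.4375139  0.3053128  0.19170052]
```

View pics/s1c.png

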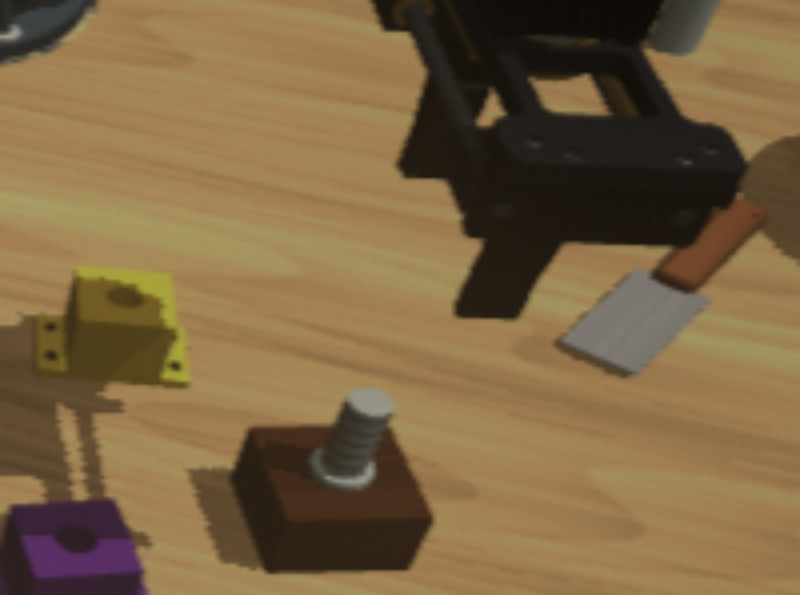

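```bash
python3 -m inch '[{"tx":0.1,"ty":0,"tz":-5,"spin":0,"gripper":-1},{"tx":0.1,"ty":0,"tz":-10,"spin":0,"gripper":-1},{"tx":0.1,"ty":0,"tz":-12,"spin":0,"gripper":-1},{"tx":0.1,"ty":0,"tz":-13.5,"spin":0,"gripper":-1},{"tx":0.1,"ty":0,"tz":-14,"spin":0,"gripper":-1},{"tx":0.1,"ty":0,"tz":-14,"spin":0,"gripper":-1},{"tx":0.1,"ty":0,"tz":-14,"spin":0,"gripper":-1},{"tx":0.1,"ty":0,"tz":-14,"spin":0,"gripper":-1},{"tx":0.1,"ty":0,"tz":-14,"spin":0,"gripper":-1},{"tx":0.1,"ty":0,"tz":-14,"spin":0,"gripper":-1}]' && python3 - <<'E'
from h import *
c=cap('scene','s2'); cv2.imwrite('pics/s2c.png',cv2.resize(c['image'][170:310,420:560],None,fx=4,fy=4))
c=cap('top','t2'); cv2.imwrite('pics/t2c.png',cv2.resize(c['image'][240:330,130:240],None,fx=5,fy=5))
print(telemetry.read_state()['position'])
E
```

```text
time_s: 3.15
position: [0.4399, 0.3035, 0.0532]
tcp_rot: [[-0.296, 0.955, 0.001], [0.955, 0.296, 0.001], [0.0, 0.001, -1.0]]
force: [0.6, -0.8, -0.1]
opening: 0.998
[0.43972164 0.30345807 0.05293837]
```

View pics/s2c.png

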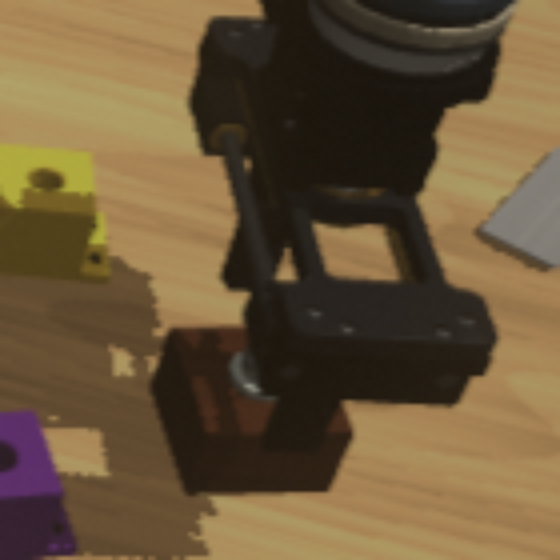

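View pics/t2c.png

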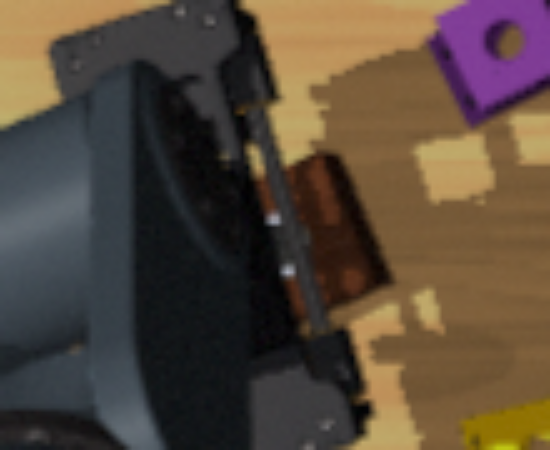

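```bash
python3 -m inch '[{"tx":0,"ty":0,"tz":-0.3,"spin":0,"gripper":-1},{"tx":0,"ty":0,"tz":-0.3,"spin":0,"gripper":1},{"tx":0,"ty":0,"tz":-0.3,"spin":0,"gripper":1},{"tx":0,"ty":0,"tz":-0.3,"spin":0,"gripper":1},{"tx":0,"ty":0,"tz":-0.3,"spin":0,"gripper":1},{"tx":0,"ty":0,"tz":-0.3,"spin":0,"gripper":1},{"tx":0,"ty":0,"tz":-0.3,"spin":0,"gripper":1},{"tx":0,"ty":0,"tz":-0.3,"spin":0,"gripper":1},{"tx":0,"ty":0,"tz":-0.3,"spin":0,"gripper":1},{"tx":0,"ty":0,"tz":-0.3,"spin":0,"gripper":1}]'
```

```text
time_s: 4.25
position: [0.4396, 0.3033, 0.0496]
tcp_rot: [[-0.295, 0.955, 0.0], [0.955, 0.295, 0.0], [0.0, 0.0, -1.0]]
force: [1.2, 0.1, 0.6]
opening: 0.264
```

```bash
python3 -m inch '[{"tx":0,"ty":0,"tz":0,"spin":0,"gripper":1},{"tx":0,"ty":0,"tz":0,"spin":0,"gripper":1},{"tx":0,"ty":0,"tz":2,"spin":0,"gripper":1},{"tx":0,"ty":0,"tz":5,"spin":0,"gripper":1},{"tx":0,"ty":0,"tz":9,"spin":0,"gripper":1},{"tx":0,"ty":0,"tz":12,"spin":0,"gripper":1},{"tx":0,"ty":-3,"tz":12,"spin":0,"gripper":1},{"tx":2,"ty":-7,"tz":12,"spin":0,"gripper":1},{"tx":4,"ty":-11,"tz":12,"spin":0,"gripper":1},{"tx":6,"ty":-15,"tz":12,"spin":0,"gripper":1}]'
```

```text
time_s: 5.25
position: [0.4999, 0.152, 0.1697]
tcp_rot: [[-0.296, 0.955, 0.0], [0.955, 0.296, 0.0], [-0.0, 0.0, -1.0]]
force: [0.7, -0.6, -1.2]
opening: 0.222
```

```bash
python3 -m inch '[{"tx":2,"ty":-4,"tz":0,"spin":0,"gripper":1},{"tx":4,"ty":-8,"tz":0,"spin":0,"gripper":1},{"tx":5.5,"ty":-12,"tz":0,"spin":0,"gripper":1},{"tx":6.6,"ty":-16,"tz":0,"spin":0,"gripper":1},{"tx":7.4,"ty":-19,"tz":-1,"spin":0,"gripper":1},{"tx":7.7,"ty":-20.5,"tz":-2,"spin":0,"gripper":1},{"tx":7.7,"ty":-21.2,"tz":-2.5,"spin":0,"gripper":1},{"tx":7.7,"ty":-21.2,"tz":-2.5,"spin":0,"gripper":1},{"tx":7.7,"ty":-21.2,"tz":-2.5,"spin":0,"gripper":1},{"tx":7.7,"ty":-21.2,"tz":-2.5,"spin":0,"gripper":1}]' && python3 - <<'E'
from h import *
c=cap('scene','s3'); cv2.imwrite('pics/s3c.png',cv2.resize(c['image'][180:290,200:360],None,fx=5,fy=5,interpolation=cv2.INTER_CUBIC))
c=cap('top','t3'); cv2.imwrite('pics/t3c.png',cv2.resize(c['image'][170:290,270:410],None,fx=5,fy=5,interpolation=cv2.INTER_CUBIC))
print(telemetry.read_state()['position'])
E
```

```text
time_s: 6.25
position: [0.5763, -0.0571, 0.1448]
tcp_rot: [[-0.297, 0.955, -0.0], [0.955, 0.297, 0.0], [0.0, 0.0, -1.0]]
force: [0.1, 0.7, -0.1]
opening: 0.221
[ 0.57662052 -0.05747287  0.14502138]
```

View pics/s3c.png

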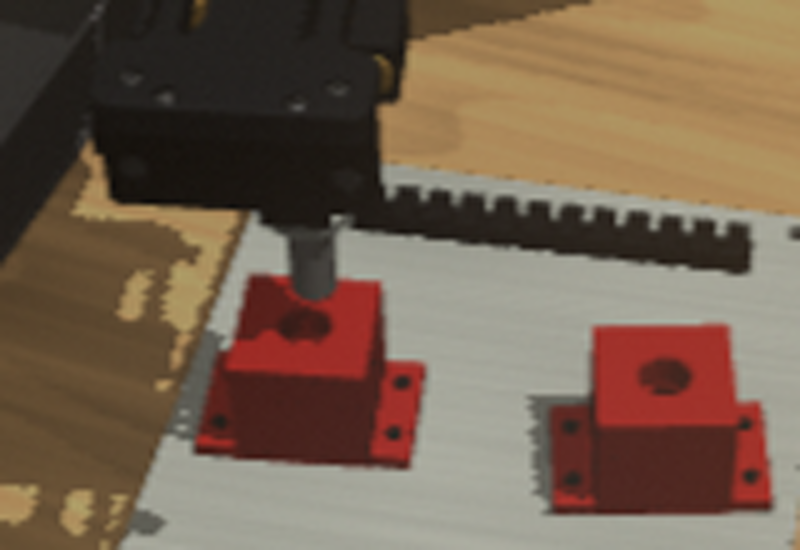

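View pics/t3c.png

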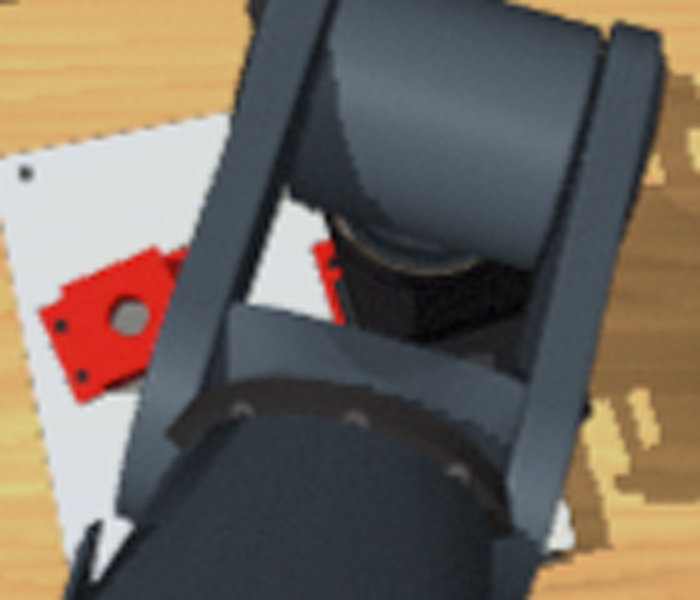

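```bash
python3 - <<'E'
from h import *
c=np.load('pics/s3.npz')
cv2.imwrite('pics/s3d.png',cv2.resize(c['image'][218:268,236:286],None,fx=12,fy=12,interpolation=cv2.INTER_CUBIC))
K=c['camera_matrix'];R=c['rotation'];t=c['xyz']
def proj(p):
    q=(np.array(p)-t)@R; return np.array([K[0,2]+K[0,0]*q[...,0]/-q[...,2],K[1,2]-K[1,1]*q[...,1]/-q[...,2]]).T
th=np.linspace(0,2*np.pi,60)
def circ(x,y,z,r): return proj(np.stack([x+r*np.cos(th),y+r*np.sin(th),0*th+z],-1))
img=cv2.resize(c['image'][218:268,236:286],None,fx=12,fy=12,interpolation=cv2.INTER_CUBIC)
tp=telemetry.read_state()['position']
print(tp)
def dr(pts,col): cv2.polylines(img,[(((pts-[236,218]+.5)*12-.5)).astype(np.int32)],True,col,1)
tx,ty,tz=tp[0],tp[1],tp[2]-0.0438
dr(circ(tx,ty,tz,.006),(255,255,0));dr(circ(tx,ty,tz+.002,.008),(255,255,0));dr(circ(tx,ty,tz+.034,.008),(0,255,255))
dr(circ(tx,ty,tz+.034,.014),(0,255,255))
dr(circ(.578,-.0593,.083,.0085),(0,255,0))
cv2.imwrite('pics/s3e.png',img)
E
```

```text
[ 0.57662052 -0.05747287  0.14502138]
```

View pics/s3d.png

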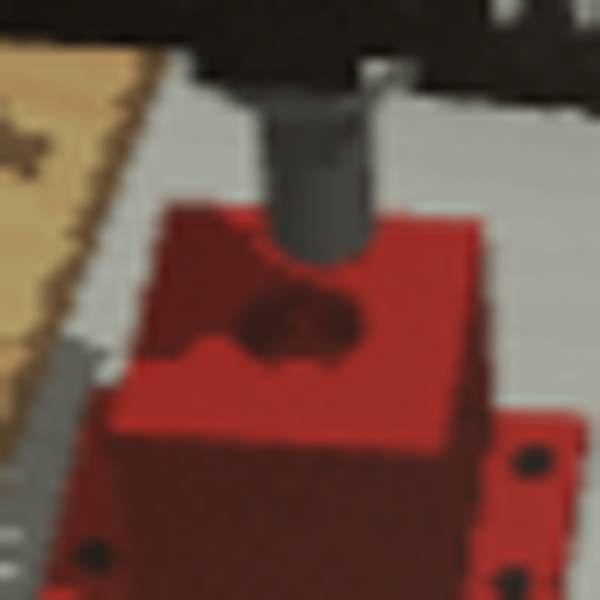

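View pics/s3e.png

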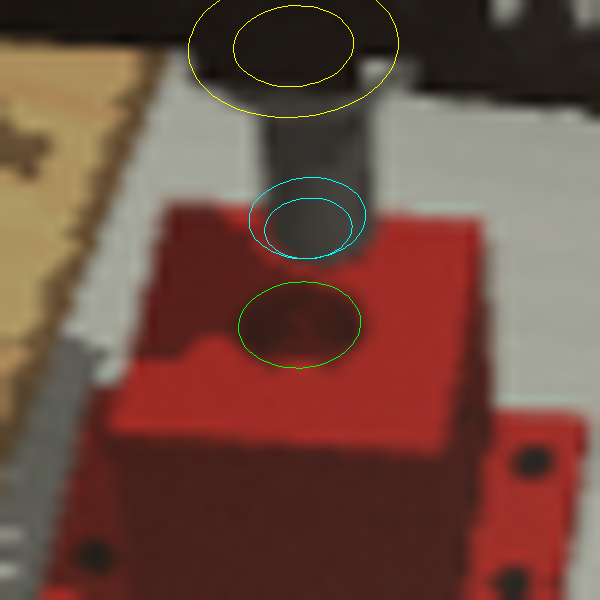

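```bash
cat > pin.py <<'E'
from h import *
from scipy.optimize import least_squares
def fitpin(c,x0,y0,zlo,zhi,verbose=True):
    """cylinder axis fit r=8mm; returns x,y at zlo and slopes"""
    P=cloud(c).reshape(-1,3); h=cv2.cvtColor(c['image'],cv2.COLOR_BGR2HSV).reshape(-1,3)
    m=(P[:,2]>zlo)&(P[:,2]<zhi)&(np.hypot(P[:,0]-x0,P[:,1]-y0)<0.013)&(h[:,1]<110)
    q=P[m]
    def f(p):
        dz=q[:,2]-zlo
        return (np.hypot(q[:,0]-p[0]-p[2]*dz,q[:,1]-p[1]-p[3]*dz)-0.008)*1000
    r=least_squares(f,[x0,y0,0,0],loss='soft_l1',f_scale=0.3,x_scale=[.001,.001,.01,.01])
    r2=least_squares(lambda p:f([p[0],p[1],0,0]),[x0,y0],loss='soft_l1',f_scale=0.3,x_scale=.001)
    if verbose: print(len(q),'tilt fit',r.x.round(4),np.abs(r.fun).mean().round(2),'straight',r2.x.round(4),np.abs(r2.fun).mean().round(2))
    return r.x,r2.x
def bore(c,x0,y0,z=0.083):
    # rim pixels: use top face rectangle by cloud
    pass
E
python3 - <<'E'
from pin import *
c=np.load('pics/s3.npz')
fitpin(c,.578,-.057,.104,.134)
fitpin(c,.578,-.057,.104,.119);fitpin(c,.578,-.057,.117,.134)
P=cloud(c); 
for v in (228,232,236,239): print(v,[P[v,u].round(4).tolist() for u in range(258,268,2)], c['image'][v,262])
E
```

```text
102 tilt fit [ 0.5761 -0.0563  0.0231  0.0135] 0.59 straight [ 0.5764 -0.0561] 0.6
63 tilt fit [ 0.5761 -0.0563  0.0187  0.0197] 0.58 straight [ 0.5763 -0.0561] 0.59
50 tilt fit [ 0.5761 -0.0562  0.057   0.0305] 0.6 straight [ 0.5765 -0.0561] 0.62
228 [[0.5852, -0.0575, 0.1281], [0.5844, -0.0543, 0.1285], [0.581, -0.0525, 0.1262], [0.5811, -0.0488, 0.1275], [0.5761, -0.0479, 0.1235]] [47 52 55]
232 [[0.5843, -0.0586, 0.1181], [0.5855, -0.0543, 0.1206], [0.5823, -0.0524, 0.1185], [0.5809, -0.0495, 0.1182], [0.5768, -0.048, 0.1152]] [55 59 62]
236 [[0.5825, -0.0602, 0.1069], [0.5845, -0.0554, 0.1104], [0.5834, -0.0523, 0.1105], [0.5814, -0.0498, 0.1096], [0.5765, -0.0487, 0.1055]] [55 59 63]
239 [[0.5661, -0.0697, 0.0816], [0.5864, -0.0549, 0.1054], [0.5839, -0.0525, 0.104], [0.5822, -0.0497, 0.1035], [0.5624, -0.0564, 0.083]] [55 59 62]
```

```bash
python3 -m inch '[{"tx":0.17,"ty":-0.32,"tz":-0.4,"spin":0,"gripper":1},{"tx":0.17,"ty":-0.32,"tz":-0.8,"spin":0,"gripper":1},{"tx":0.17,"ty":-0.32,"tz":-1.2,"spin":0,"gripper":1},{"tx":0.17,"ty":-0.32,"tz":-1.2,"spin":0,"gripper":1},{"tx":0.17,"ty":-0.32,"tz":-1.2,"spin":0,"gripper":1},{"tx":0.17,"ty":-0.32,"tz":-1.2,"spin":0,"gripper":1},{"tx":0.17,"ty":-0.32,"tz":-1.2,"spin":0,"gripper":1},{"tx":0.17,"ty":-0.32,"tz":-1.2,"spin":0,"gripper":1},{"tx":0.17,"ty":-0.32,"tz":-1.2,"spin":0,"gripper":1},{"tx":0.17,"ty":-0.32,"tz":-1.2,"spin":0,"gripper":1}]' && cat >> pin.py <<'E'
def overlay(c,name,gx,gy,gz,bx,by,bz=0.083,o=(236,218),s=50,f=12):
    K=c['camera_matrix'];R=c['rotation'];t=c['xyz']; th=np.linspace(0,2*np.pi,60)
    def proj(p):
        q=(np.array(p)-t)@R; return np.array([K[0,2]+K[0,0]*q[...,0]/-q[...,2],K[1,2]-K[1,1]*q[...,1]/-q[...,2]]).T
    def circ(x,y,z,r): return proj(np.stack([x+r*np.cos(th),y+r*np.sin(th),0*th+z],-1))
    img=cv2.resize(c['image'][o[1]:o[1]+s,o[0]:o[0]+s],None,fx=f,fy=f,interpolation=cv2.INTER_CUBIC)
    def dr(p,col): cv2.polylines(img,[((p-np.array(o)+.5)*f-.5).astype(np.int32)],True,col,1)
    dr(circ(gx,gy,gz,.006),(255,255,0));dr(circ(gx,gy,gz+.002,.008),(255,255,0));dr(circ(gx,gy,gz+.034,.008),(0,255,255))
    dr(circ(bx,by,bz,.0085),(0,255,0))
    cv2.imwrite(f'pics/{name}.png',img)
E
python3 - <<'E'
from pin import *
c=cap('scene','s4'); tp=telemetry.read_state()['position']; print(tp)
fitpin(c,.578,-.059,.092,.122)
overlay(c,'s4e',tp[0]-.0003,tp[1]+.0014,tp[2]-.0438,.578,-.0593)
E
```

```text
time_s: 7.35
position: [0.5783, -0.0619, 0.1326]
tcp_rot: [[-0.295, 0.955, 0.0], [0.955, 0.295, 0.0], [-0.0, 0.0, -1.0]]
force: [-0.8, 0.2, -0.9]
opening: 0.225
[ 0.57832785 -0.06190413  0.13261276]
93 tilt fit [ 0.5785 -0.0611  0.0055  0.01  ] 0.62 straight [ 0.5785 -0.061 ] 0.62
```

View pics/s4e.png

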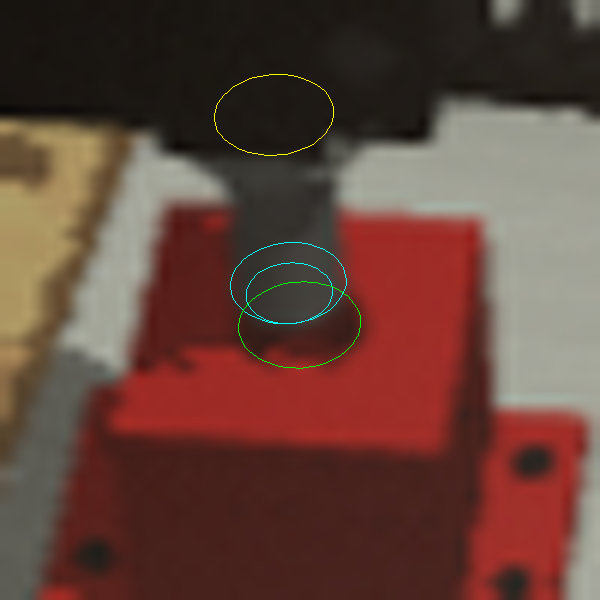

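```bash
python3 -m inch '[{"tx":0,"ty":0.07,"tz":0,"spin":0,"gripper":1},{"tx":-0.02,"ty":0.14,"tz":0,"spin":0,"gripper":1},{"tx":-0.02,"ty":0.14,"tz":0,"spin":0,"gripper":1},{"tx":-0.02,"ty":0.14,"tz":-0.15,"spin":0,"gripper":1},{"tx":-0.02,"ty":0.14,"tz":-0.3,"spin":0,"gripper":1},{"tx":-0.02,"ty":0.14,"tz":-0.45,"spin":0,"gripper":1},{"tx":-0.02,"ty":0.14,"tz":-0.6,"spin":0,"gripper":1},{"tx":-0.02,"ty":0.14,"tz":-0.7,"spin":0,"gripper":1},{"tx":-0.02,"ty":0.14,"tz":-0.75,"spin":0,"gripper":1},{"tx":-0.02,"ty":0.14,"tz":-0.75,"spin":0,"gripper":1}]' && python3 - <<'E'
from pin import *
c=cap('scene','s5'); s=telemetry.read_state();tp=s['position']; print(tp,s['force'],s['moment'])
fitpin(c,.578,-.059,.088,.114)
overlay(c,'s5e',tp[0]-.0001,tp[1]+.0013,tp[2]-.0438,.578,-.0593)
E
```

```text
time_s: 8.4
position: [0.5781, -0.0605, 0.1249]
tcp_rot: [[-0.296, 0.955, -0.0], [0.955, 0.296, 0.0], [0.0, -0.0, -1.0]]
force: [1.1, -0.8, -0.7]
opening: 0.223
[ 0.57807018 -0.06051183  0.125008  ] [-0.98916675  0.32654343 -1.33186635] [-0.01879246 -0.20150603 -0.03790532]
85 tilt fit [ 0.5783 -0.0602 -0.0013  0.0828] 0.78 straight [ 0.5783 -0.0594] 0.83
```

View pics/s5e.png

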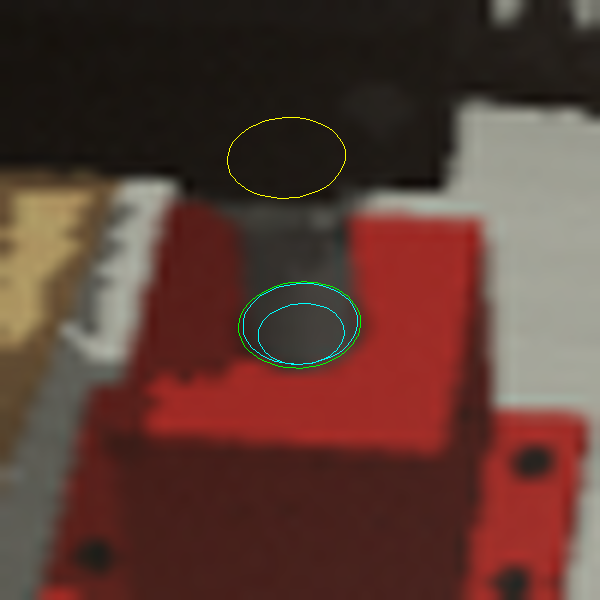

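```bash
python3 -m inch '[{"tx":0,"ty":0,"tz":-0.1,"spin":0,"gripper":1},{"tx":0,"ty":0,"tz":-0.2,"spin":0,"gripper":1},{"tx":0,"ty":0,"tz":-0.25,"spin":0,"gripper":1},{"tx":0,"ty":0,"tz":-0.3,"spin":0,"gripper":1},{"tx":0,"ty":0,"tz":-0.3,"spin":0,"gripper":1},{"tx":0,"ty":0,"tz":-0.3,"spin":0,"gripper":1},{"tx":0,"ty":0,"tz":-0.3,"spin":0,"gripper":1},{"tx":0,"ty":0,"tz":-0.3,"spin":0,"gripper":1},{"tx":0,"ty":0,"tz":-0.3,"spin":0,"gripper":1},{"tx":0,"ty":0,"tz":-0.3,"spin":0,"gripper":1}]'; python3 - <<'E'
from rig import telemetry
s=telemetry.read_state();print(s['force'],s['moment'])
E
```

```text
time_s: 9.45
position: [0.5781, -0.0605, 0.122]
tcp_rot: [[-0.296, 0.955, -0.0], [0.955, 0.296, -0.0], [-0.0, -0.0, -1.0]]
force: [-1.3, -0.6, -0.4]
opening: 0.22
[-1.30395636 -0.57524839 -0.3522576 ] [-0.02282923 -0.08245689  0.01664284]
```

```bash
python3 -m inch '[{"tx":0,"ty":0,"tz":-0.1,"spin":0,"gripper":1},{"tx":0,"ty":0,"tz":-0.2,"spin":0,"gripper":1},{"tx":0,"ty":0,"tz":-0.3,"spin":0,"gripper":1},{"tx":0,"ty":0,"tz":-0.4,"spin":0,"gripper":1},{"tx":0,"ty":0,"tz":-0.5,"spin":0,"gripper":1},{"tx":0,"ty":0,"tz":-0.6,"spin":0,"gripper":1},{"tx":0,"ty":0,"tz":-0.7,"spin":0,"gripper":1},{"tx":0,"ty":0,"tz":-0.8,"spin":0,"gripper":1},{"tx":0,"ty":0,"tz":-0.85,"spin":0,"gripper":1},{"tx":0,"ty":0,"tz":-0.85,"spin":0,"gripper":1}]'; python3 - <<'E'
from rig import telemetry
s=telemetry.read_state();print(s['force'],s['moment'])
E
```

```text
time_s: 10.45
position: [0.578, -0.0605, 0.1134]
tcp_rot: [[-0.296, 0.955, -0.0], [0.955, 0.296, 0.0], [0.0, -0.0, -1.0]]
force: [-0.0, -0.0, -1.1]
opening: 0.222
[-0.0436064  -0.00844642 -1.12697727] [-0.0531453  -0.06233706  0.06738547]
```

```bash
python3 -m inch '[{"tx":0,"ty":0,"tz":-0.05,"spin":0,"gripper":1},{"tx":0,"ty":0,"tz":-0.1,"spin":0,"gripper":1},{"tx":0,"ty":0,"tz":-0.14,"spin":0,"gripper":1},{"tx":0,"ty":0,"tz":-0.18,"spin":0,"gripper":1},{"tx":0,"ty":0,"tz":-0.22,"spin":0,"gripper":1},{"tx":0,"ty":0,"tz":-0.25,"spin":0,"gripper":1},{"tx":0,"ty":0,"tz":-0.25,"spin":0,"gripper":1},{"tx":0,"ty":0,"tz":-0.25,"spin":0,"gripper":1},{"tx":0,"ty":0,"tz":-0.25,"spin":0,"gripper":1},{"tx":0,"ty":0,"tz":-0.25,"spin":0,"gripper":1}]'; python3 - <<'E'
from rig import telemetry
s=telemetry.read_state();print(s['position'],s['force'],s['moment'])
E
```

```text
time_s: 11.45
position: [0.5782, -0.0606, 0.1113]
tcp_rot: [[-0.296, 0.955, 0.0], [0.955, 0.296, -0.0], [-0.0, 0.0, -1.0]]
force: [-1.3, -0.5, 3.6]
opening: 0.22
[ 0.57819388 -0.06056333  0.11130195] [-1.34077344 -0.48488674  3.56993718] [-0.08837436  0.10296645  0.00367015]
```

```bash
python3 -m inch '[{"tx":0,"ty":0,"tz":-0.02,"spin":0,"gripper":1},{"tx":0,"ty":0,"tz":-0.04,"spin":0,"gripper":1},{"tx":0,"ty":0,"tz":-0.05,"spin":0,"gripper":1},{"tx":0,"ty":0,"tz":-0.06,"spin":0,"gripper":1},{"tx":0,"ty":0,"tz":-0.06,"spin":0,"gripper":1},{"tx":0,"ty":0,"tz":-0.06,"spin":0,"gripper":1},{"tx":0,"ty":0,"tz":-0.06,"spin":0,"gripper":1},{"tx":0,"ty":0,"tz":-0.06,"spin":0,"gripper":1},{"tx":0,"ty":0,"tz":-0.06,"spin":0,"gripper":1},{"tx":0,"ty":0,"tz":-0.06,"spin":0,"gripper":1}]'; python3 - <<'E'
from pin import *
s=telemetry.read_state();print(s['position'],s['force'],s['moment'])
c=cap('scene','s6');tp=s['position']
overlay(c,'s6e',tp[0]-.0001,tp[1]+.0013,tp[2]-.0438,.578,-.0593)
E
```

```text
time_s: 12.45
position: [0.5782, -0.0606, 0.1108]
tcp_rot: [[-0.296, 0.955, 0.0], [0.955, 0.296, -0.0], [-0.0, 0.0, -1.0]]
force: [-1.5, -0.8, 5.5]
opening: 0.222
[ 0.57824203 -0.06058379  0.1107756 ] [-1.45493353 -0.75018083  5.54265619] [-0.08177777  0.24755198  0.02013815]
```

View pics/s6e.png

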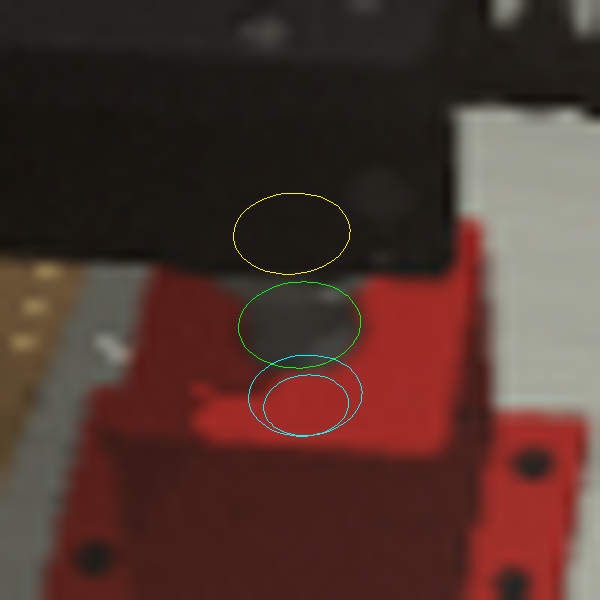

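The gauge came to a stop about 16 mm deep at a push of about 6 N, so this holder (image right, −y) is the tight one. I'll withdraw and go to the other.

```bash
python3 -m inch '[{"tx":0,"ty":0,"tz":0.5,"spin":0,"gripper":1},{"tx":0,"ty":0,"tz":1.5,"spin":0,"gripper":1},{"tx":0,"ty":0,"tz":2.7,"spin":0,"gripper":1},{"tx":0,"ty":0,"tz":3.5,"spin":0,"gripper":1},{"tx":0,"ty":0,"tz":3.5,"spin":0,"gripper":1},{"tx":-0.5,"ty":3,"tz":3.5,"spin":0,"gripper":1},{"tx":-1.2,"ty":7,"tz":3.5,"spin":0,"gripper":1},{"tx":-2,"ty":10.5,"tz":3.5,"spin":0,"gripper":1},{"tx":-2.29,"ty":11.95,"tz":3.5,"spin":0,"gripper":1},{"tx":-2.29,"ty":11.95,"tz":3.5,"spin":0,"gripper":1}]'; python3 -m inch '[{"tx":0,"ty":0,"tz":0,"spin":0,"gripper":1},{"tx":0,"ty":0,"tz":0,"spin":0,"gripper":1},{"tx":0,"ty":0,"tz":-0.5,"spin":0,"gripper":1},{"tx":0,"ty":0,"tz":-1.0,"spin":0,"gripper":1},{"tx":0,"ty":0,"tz":-1.2,"spin":0,"gripper":1},{"tx":0,"ty":0,"tz":-1.2,"spin":0,"gripper":1},{"tx":0,"ty":0,"tz":-1.2,"spin":0,"gripper":1},{"tx":0,"ty":0,"tz":-1.2,"spin":0,"gripper":1},{"tx":0,"ty":0,"tz":-1.2,"spin":0,"gripper":1},{"tx":0,"ty":0,"tz":-1.2,"spin":0,"gripper":1}]';python3 - <<'E'
from pin import *
from meas import holders
s=telemetry.read_state();print(s['position'],s['force'],s['moment'])
c=cap('scene','s7');tp=s['position']
fitpin(c,.5552,.0603,tp[2]-.04,tp[2]-.011)
for o in holders(c): print(o)
overlay(c,'s7e',tp[0]-.0001,tp[1]+.0013,tp[2]-.0438,.5552,.0603,o=(308,225))
E
```

```text
time_s: 13.5
position: [0.5544, 0.0608, 0.1454]
tcp_rot: [[-0.299, 0.954, -0.001], [0.954, 0.299, 0.0], [0.0, -0.001, -1.0]]
force: [-0.7, 0.4, -1.6]
opening: 0.225
time_s: 14.5
position: [0.5553, 0.059, 0.1336]
tcp_rot: [[-0.296, 0.955, 0.0], [0.955, 0.296, -0.0], [-0.0, 0.0, -1.0]]
force: [-0.1, 0.7, -0.4]
opening: 0.222
[0.55526989 0.05904541 0.13361753] [-0.0844185   0.72584031 -0.35195815] [ 0.01075221 -0.11780234  0.00683545]
92 tilt fit [0.5552 0.06   0.0118 0.0032] 0.62 straight [0.5554 0.06  ] 0.62
([245, 235, 31, 25], np.float64(0.08289176338842552), ((579.59033203125, -58.91886901855469), (48.488311767578125, 46.45466232299805), 15.402849197387695))
([319, 245, 29, 25], np.float64(0.08292472550498714), ((556.0821533203125, 60.27395248413086), (49.14152526855469, 45.33503341674805), 23.241783142089844))
```

View pics/s7e.png

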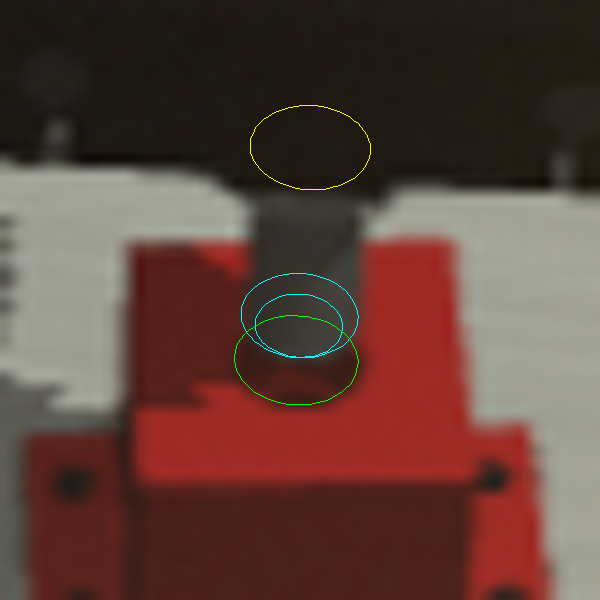

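View pics/s7.png

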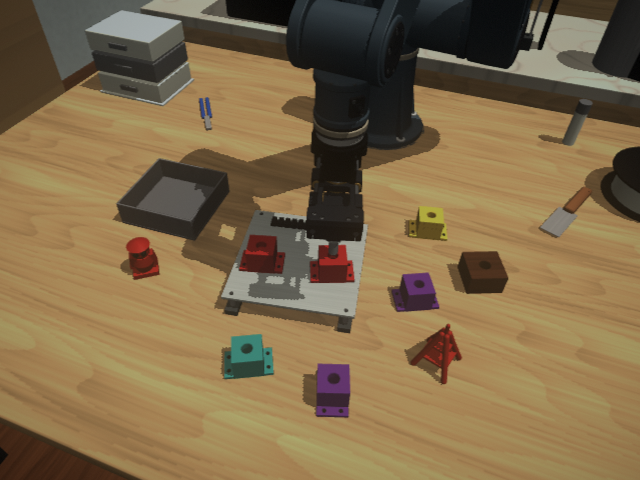

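```bash
python3 -m inch '[{"tx":0,"ty":0,"tz":-0.15,"spin":0,"gripper":1},{"tx":0,"ty":0,"tz":-0.3,"spin":0,"gripper":1},{"tx":0,"ty":0,"tz":-0.45,"spin":0,"gripper":1},{"tx":0,"ty":0,"tz":-0.6,"spin":0,"gripper":1},{"tx":0,"ty":0,"tz":-0.7,"spin":0,"gripper":1},{"tx":0,"ty":0,"tz":-0.8,"spin":0,"gripper":1},{"tx":0,"ty":0,"tz":-0.85,"spin":0,"gripper":1},{"tx":0,"ty":0,"tz":-0.9,"spin":0,"gripper":1},{"tx":0,"ty":0,"tz":-0.95,"spin":0,"gripper":1},{"tx":0,"ty":0,"tz":-0.95,"spin":0,"gripper":1}]'; python3 - <<'E'
from pin import *
s=telemetry.read_state();print(s['position'],s['force'],s['moment'])
c=cap('scene','s8');tp=s['position']
overlay(c,'s8e',tp[0]-.0001,tp[1]+.0013,tp[2]-.0438,.5552,.0603,o=(308,225))
E
```

```text
time_s: 15.55
position: [0.5551, 0.059, 0.1239]
tcp_rot: [[-0.296, 0.955, -0.0], [0.955, 0.296, 0.0], [0.0, -0.0, -1.0]]
force: [0.0, 0.7, -0.5]
opening: 0.219
[0.55514315 0.05900471 0.12388777] [ 0.03630027  0.73517989 -0.5299124 ] [-0.01866908 -0.12485933  0.01206031]
```

View pics/s8e.png

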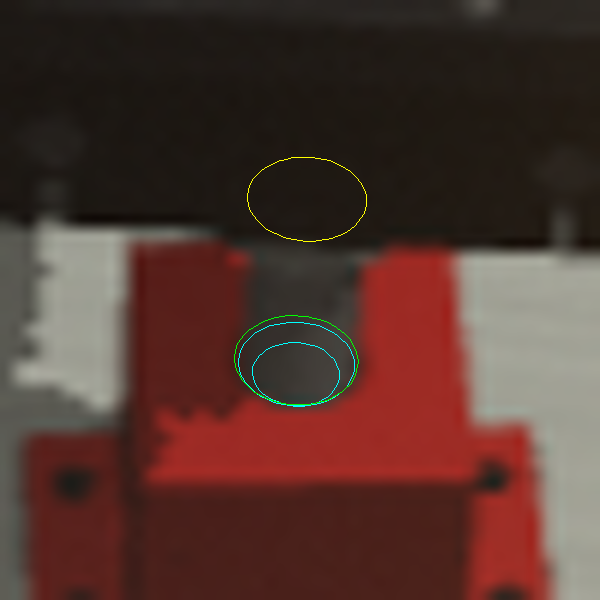

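```bash
python3 -m inch '[{"tx":0,"ty":0,"tz":-0.1,"spin":0,"gripper":1},{"tx":0,"ty":0,"tz":-0.25,"spin":0,"gripper":1},{"tx":0,"ty":0,"tz":-0.4,"spin":0,"gripper":1},{"tx":0,"ty":0,"tz":-0.55,"spin":0,"gripper":1},{"tx":0,"ty":0,"tz":-0.7,"spin":0,"gripper":1},{"tx":0,"ty":0,"tz":-0.85,"spin":0,"gripper":1},{"tx":0,"ty":0,"tz":-1.0,"spin":0,"gripper":1},{"tx":0,"ty":0,"tz":-1.1,"spin":0,"gripper":1},{"tx":0,"ty":0,"tz":-1.1,"spin":0,"gripper":1},{"tx":0,"ty":0,"tz":-1.1,"spin":0,"gripper":1}]'; python3 - <<'E'
from rig import telemetry
s=telemetry.read_state();print(s['position'],s['force'],s['moment'])
E
```

```text
time_s: 16.6
position: [0.5552, 0.059, 0.1129]
tcp_rot: [[-0.296, 0.955, -0.0], [0.955, 0.296, 0.0], [0.0, -0.0, -1.0]]
force: [0.6, -0.4, -0.5]
opening: 0.222
[0.55519259 0.05899479 0.1129242 ] [ 0.60090042 -0.42109588 -0.53396017] [ 0.00821679 -0.10111008  0.00345155]
```

Now I'll go gently past the depth where it stopped in the other holder.

```bash
python3 -m inch '[{"tx":0,"ty":0,"tz":-0.05,"spin":0,"gripper":1},{"tx":0,"ty":0,"tz":-0.1,"spin":0,"gripper":1},{"tx":0,"ty":0,"tz":-0.15,"spin":0,"gripper":1},{"tx":0,"ty":0,"tz":-0.2,"spin":0,"gripper":1},{"tx":0,"ty":0,"tz":-0.24,"spin":0,"gripper":1},{"tx":0,"ty":0,"tz":-0.28,"spin":0,"gripper":1},{"tx":0,"ty":0,"tz":-0.31,"spin":0,"gripper":1},{"tx":0,"ty":0,"tz":-0.34,"spin":0,"gripper":1},{"tx":0,"ty":0,"tz":-0.34,"spin":0,"gripper":1},{"tx":0,"ty":0,"tz":-0.34,"spin":0,"gripper":1}]'; python3 - <<'E'
from rig import telemetry
s=telemetry.read_state();print(s['position'],s['force'],s['moment'])
E
```

```text
time_s: 17.6
position: [0.5552, 0.059, 0.1096]
tcp_rot: [[-0.296, 0.955, -0.0], [0.955, 0.296, -0.0], [-0.0, -0.0, -1.0]]
force: [-0.0, -0.1, -1.4]
opening: 0.224
[0.55520727 0.05900536 0.10955059] [-0.0022324  -0.11567206 -1.43117445] [ 0.04519826 -0.11636028  0.01393176]
```

```bash
python3 -m inch '[{"tx":0,"ty":0,"tz":-0.15,"spin":0,"gripper":1},{"tx":0,"ty":0,"tz":-0.35,"spin":0,"gripper":1},{"tx":0,"ty":0,"tz":-0.55,"spin":0,"gripper":1},{"tx":0,"ty":0,"tz":-0.75,"spin":0,"gripper":1},{"tx":0,"ty":0,"tz":-0.95,"spin":0,"gripper":1},{"tx":0,"ty":0,"tz":-1.1,"spin":0,"gripper":1},{"tx":0,"ty":0,"tz":-1.25,"spin":0,"gripper":1},{"tx":0,"ty":0,"tz":-1.35,"spin":0,"gripper":1},{"tx":0,"ty":0,"tz":-1.4,"spin":0,"gripper":1},{"tx":0,"ty":0,"tz":-1.4,"spin":0,"gripper":1}]'; python3 - <<'E'
from rig import telemetry
s=telemetry.read_state();print(s['position'],s['force'],s['moment'])
E
```

```text
time_s: 18.6
position: [0.5552, 0.059, 0.0955]
tcp_rot: [[-0.296, 0.955, -0.0], [0.955, 0.296, -0.0], [0.0, -0.0, -1.0]]
force: [0.4, 0.0, -0.7]
opening: 0.221
[0.5551572  0.05898824 0.09550193] [ 0.40897578  0.01780049 -0.72506506] [ 0.02341702 -0.09931136 -0.01378566]
```

```bash
python3 -m inch '[{"tx":0,"ty":0,"tz":-0.05,"spin":0,"gripper":1},{"tx":0,"ty":0,"tz":-0.1,"spin":0,"gripper":1},{"tx":0,"ty":0,"tz":-0.14,"spin":0,"gripper":1},{"tx":0,"ty":0,"tz":-0.18,"spin":0,"gripper":1},{"tx":0,"ty":0,"tz":-0.22,"spin":0,"gripper":1},{"tx":0,"ty":0,"tz":-0.26,"spin":0,"gripper":1},{"tx":0,"ty":0,"tz":-0.26,"spin":0,"gripper":1},{"tx":0,"ty":0,"tz":-0.26,"spin":0,"gripper":1},{"tx":0,"ty":0,"tz":-0.26,"spin":0,"gripper":1},{"tx":0,"ty":0,"tz":-0.26,"spin":0,"gripper":1}]'; python3 - <<'E'
from h import *
s=telemetry.read_state();print(s['position'],s['force'],s['moment'])
c=cap('scene','s9'); cv2.imwrite('pics/s9c.png',cv2.resize(c['image'][210:290,290:370],None,fx=7,fy=7,interpolation=cv2.INTER_CUBIC))
E
```

```text
time_s: 19.6
position: [0.5552, 0.059, 0.0932]
tcp_rot: [[-0.296, 0.955, 0.0], [0.955, 0.296, -0.0], [-0.0, 0.0, -1.0]]
force: [-1.0, 0.8, 4.9]
opening: 0.219
[0.55522876 0.05899197 0.09317914] [-1.00113905  0.81672333  4.8997534 ] [ 0.00437639  0.12180356 -0.01449202]
```

View pics/s9c.png

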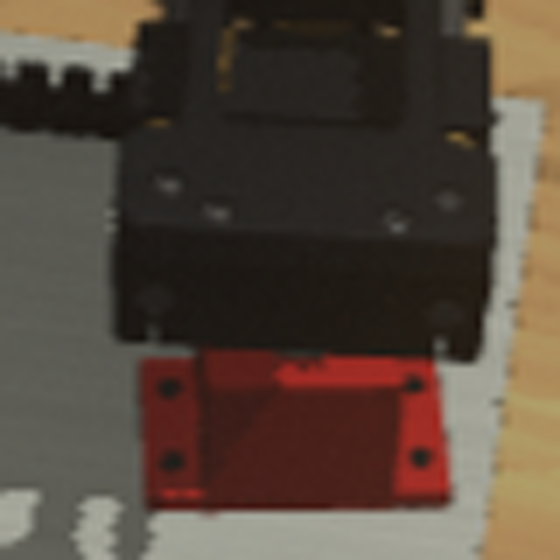

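```bash
python3 -m inch '[{"tx":0,"ty":0,"tz":0.03,"spin":0,"gripper":1},{"tx":0,"ty":0,"tz":0.03,"spin":0,"gripper":-1},{"tx":0,"ty":0,"tz":0.03,"spin":0,"gripper":-1},{"tx":0,"ty":0,"tz":0.03,"spin":0,"gripper":-1},{"tx":0,"ty":0,"tz":0.03,"spin":0,"gripper":-1},{"tx":0,"ty":0,"tz":0.03,"spin":0,"gripper":-1},{"tx":0,"ty":0,"tz":0.03,"spin":0,"gripper":-1},{"tx":0,"ty":0,"tz":0.03,"spin":0,"gripper":-1},{"tx":0,"ty":0,"tz":0.03,"spin":0,"gripper":-1},{"tx":0,"ty":0,"tz":1,"spin":0,"gripper":-1}]' && python3 -m inch '[{"tx":0,"ty":0,"tz":3,"spin":0,"gripper":-1},{"tx":0,"ty":0,"tz":6,"spin":0,"gripper":-1},{"tx":0,"ty":0,"tz":9,"spin":0,"gripper":-1},{"tx":0,"ty":0,"tz":11,"spin":0,"gripper":-1},{"tx":0.7,"ty":-4,"tz":11,"spin":0,"gripper":-1},{"tx":1.5,"ty":-8,"tz":11,"spin":0,"gripper":-1},{"tx":2,"ty":-11,"tz":11,"spin":0,"gripper":-1},{"tx":2,"ty":-16,"tz":11,"spin":0,"gripper":-1},{"tx":-2,"ty":-20,"tz":11,"spin":0,"gripper":-1},{"tx":-2,"ty":-20,"tz":11,"spin":0,"gripper":-1}]'; python3 - <<'E'
from meas import *
s=telemetry.read_state();print(s['position'],s['force'])
for n in ('scene','top'):
    c=cap(n,n+'10')
    for o in holders(c): print(n,o)
c=np.load('pics/scene10.npz');cv2.imwrite('pics/s10c.png',cv2.resize(c['image'][190:310,220:380],None,fx=5,fy=5,interpolation=cv2.INTER_CUBIC))
E
```

```text
time_s: 20.65
position: [0.5542, 0.059, 0.1022]
tcp_rot: [[-0.295, 0.955, -0.003], [0.955, 0.295, 0.0], [0.001, -0.003, -1.0]]
force: [0.2, 0.8, 0.2]
opening: 0.946
time_s: 21.65
position: [0.5322, -0.1443, 0.2132]
tcp_rot: [[-0.291, 0.957, -0.003], [0.957, 0.291, -0.001], [0.0, -0.003, -1.0]]
force: [-0.8, 0.1, -0.9]
opening: 0.998
[ 0.53219294 -0.14434792  0.21321677] [-0.8408506   0.111734   -0.85199594]
scene ([245, 235, 31, 24], np.float64(0.083028060891291), ((578.7344360351562, -59.192684173583984), (47.55721664428711, 45.786258697509766), 16.008155822753906))
scene ([319, 245, 29, 24], np.float64(0.0831409525347363), ((555.4810180664062, 61.106224060058594), (47.08277893066406, 45.67696762084961), 21.157184600830078))
top ([339, 209, 26, 27], np.float64(0.08282854262349826), ((576.1240844726562, -60.970436096191406), (46.53886032104492, 46.11518859863281), 15.995546340942383))
top ([283, 220, 27, 28], np.float64(0.08294157347898756), ((553.5509033203125, 58.64019012451172), (45.86131286621094, 45.82685470581055), 23.192283630371094))
```

View pics/s10c.png

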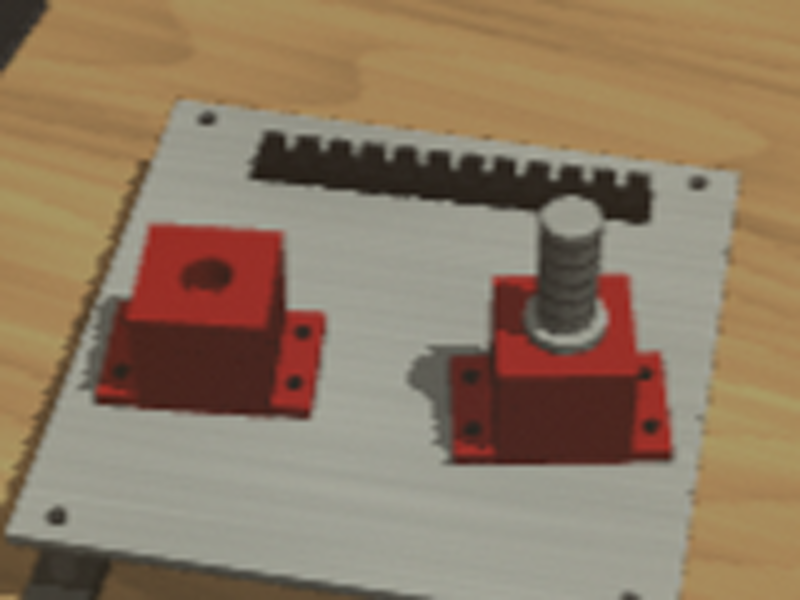

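View pics/top10.png

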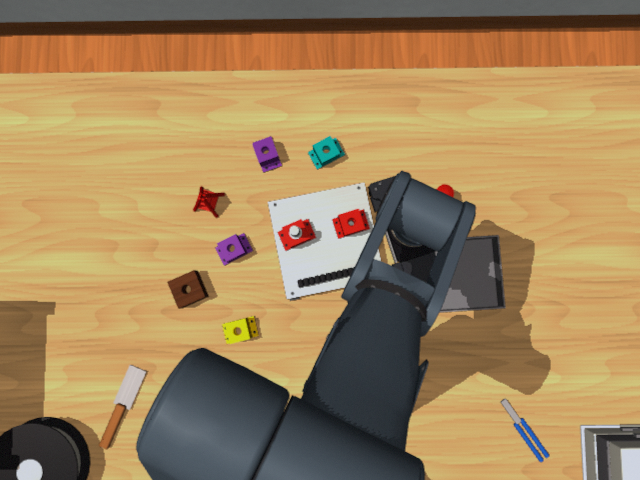

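```bash
python3 -m inch '[{"tx":4.3,"ty":4,"tz":0,"spin":0,"gripper":-1},{"tx":4.3,"ty":8.2,"tz":-3,"spin":0,"gripper":-1},{"tx":4.3,"ty":8.2,"tz":-6,"spin":0,"gripper":-1},{"tx":4.3,"ty":8.2,"tz":-9,"spin":0,"gripper":-1},{"tx":4.3,"ty":8.2,"tz":-10.5,"spin":0,"gripper":-1},{"tx":4.3,"ty":8.2,"tz":-10.5,"spin":0,"gripper":-1},{"tx":4.3,"ty":8.2,"tz":-10.5,"spin":0,"gripper":-1},{"tx":4.3,"ty":8.2,"tz":-10.5,"spin":0,"gripper":-1},{"tx":4.3,"ty":8.2,"tz":-10.5,"spin":0,"gripper":-1},{"tx":4.3,"ty":8.2,"tz":-10.5,"spin":0,"gripper":-1}]'
```

```text
time_s: 22.75
position: [0.5789, -0.0592, 0.109]
tcp_rot: [[-0.295, 0.955, 0.002], [0.955, 0.295, -0.001], [-0.001, 0.002, -1.0]]
force: [0.3, 0.4, 0.2]
opening: 1.002
```

```bash
python3 -m inch '[{"tx":-0.08,"ty":0,"tz":-1.5,"spin":0,"gripper":-1},{"tx":-0.08,"ty":0,"tz":-3.5,"spin":0,"gripper":-1},{"tx":-0.08,"ty":0,"tz":-5,"spin":0,"gripper":-1},{"tx":-0.08,"ty":0,"tz":-5.6,"spin":0,"gripper":-1},{"tx":-0.08,"ty":0,"tz":-5.6,"spin":0,"gripper":-1},{"tx":-0.08,"ty":0,"tz":-5.6,"spin":0,"gripper":1},{"tx":-0.08,"ty":0,"tz":-5.6,"spin":0,"gripper":1},{"tx":-0.08,"ty":0,"tz":-5.6,"spin":0,"gripper":1},{"tx":-0.08,"ty":0,"tz":-5.6,"spin":0,"gripper":1},{"tx":-0.08,"ty":0,"tz":-5.6,"spin":0,"gripper":1}]' && python3 -m inch '[{"tx":0,"ty":0,"tz":0,"spin":0,"gripper":1},{"tx":0,"ty":0,"tz":0,"spin":0,"gripper":1},{"tx":0,"ty":0,"tz":0,"spin":0,"gripper":1},{"tx":0,"ty":0,"tz":0.3,"spin":0,"gripper":1},{"tx":0,"ty":0,"tz":0.8,"spin":0,"gripper":1},{"tx":0,"ty":0,"tz":1.5,"spin":0,"gripper":1},{"tx":0,"ty":0,"tz":2.5,"spin":0,"gripper":1},{"tx":0,"ty":0,"tz":3.5,"spin":0,"gripper":1},{"tx":0,"ty":0,"tz":5,"spin":0,"gripper":1},{"tx":0,"ty":0,"tz":7,"spin":0,"gripper":1}]'; python3 - <<'E'
from h import *
c=cap('scene','s11');cv2.imwrite('pics/s11c.png',cv2.resize(c['image'][150:310,200:400],None,fx=4,fy=3.7))
print(telemetry.read_state()['position'])
E
```

```text
time_s: 23.75
position: [0.5776, -0.059, 0.0523]
tcp_rot: [[-0.296, 0.955, 0.001], [0.955, 0.296, -0.0], [-0.0, 0.0, -1.0]]
force: [-0.8, 1.0, 0.2]
opening: 0.63
time_s: 24.75
position: [0.5769, -0.0589, 0.1227]
tcp_rot: [[-0.296, 0.955, -0.001], [0.955, 0.296, 0.0], [0.001, -0.001, -1.0]]
force: [-0.1, -0.3, -1.6]
opening: 0.531
[ 0.5792946  -0.05942079  0.12630936]
```

View pics/s11c.png

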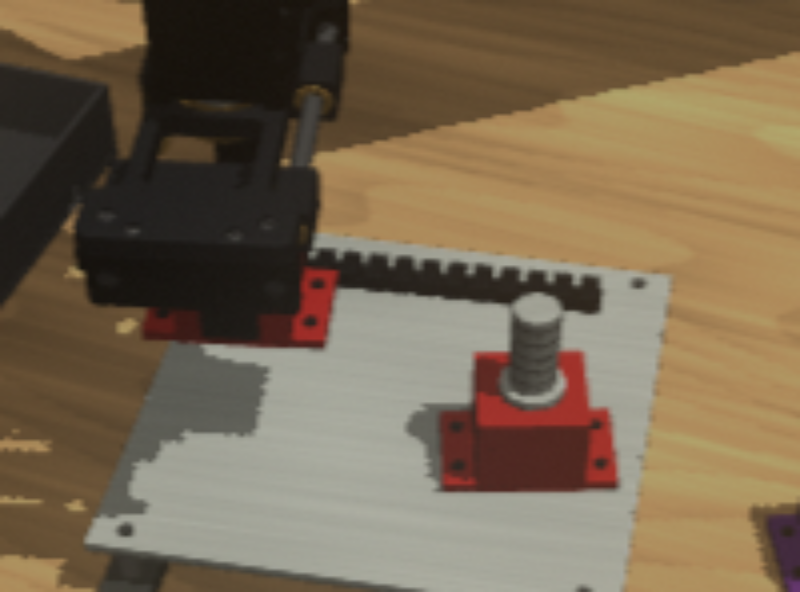

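```bash
python3 -m inch '[{"tx":-1,"ty":-2,"tz":0,"spin":0,"gripper":1},{"tx":-2.5,"ty":-5,"tz":0,"spin":0,"gripper":1},{"tx":-4.3,"ty":-9,"tz":0,"spin":0,"gripper":1},{"tx":-6.2,"ty":-13,"tz":0,"spin":0,"gripper":1},{"tx":-8,"ty":-17,"tz":0,"spin":0,"gripper":1},{"tx":-9.8,"ty":-21,"tz":0,"spin":0,"gripper":1},{"tx":-11,"ty":-23.5,"tz":0,"spin":0,"gripper":1},{"tx":-11.5,"ty":-24.7,"tz":0,"spin":0,"gripper":1},{"tx":-11.5,"ty":-24.7,"tz":0,"spin":0,"gripper":1},{"tx":-11.5,"ty":-24.7,"tz":0,"spin":0,"gripper":1}]'; python3 - <<'E'
from h import *
c=cap('scene','s12');cv2.imwrite('pics/s12c.png',cv2.resize(c['image'][90:290,80:280],None,fx=4,fy=3))
print(telemetry.read_state()['position'])
c=np.load('pics/scene0.npz')
for u,v in [(163,161),(229,176),(186,236),(119,202)]: print(world(c,u,v,.05))
E
```

```text
time_s: 25.8
position: [0.4626, -0.3049, 0.1219]
tcp_rot: [[-0.295, 0.955, -0.0], [0.955, 0.295, 0.001], [0.001, 0.0, -1.0]]
force: [-0.7, -0.1, -1.5]
opening: 0.526
[ 0.4626996  -0.30435415  0.12189827]
[ 0.39859298 -0.37306072  0.05      ]
[ 0.39252275 -0.21975028  0.05      ]
[ 0.57868723 -0.20842898  0.05      ]
[ 0.54476095 -0.37652103  0.05      ]
```

View pics/s12c.png

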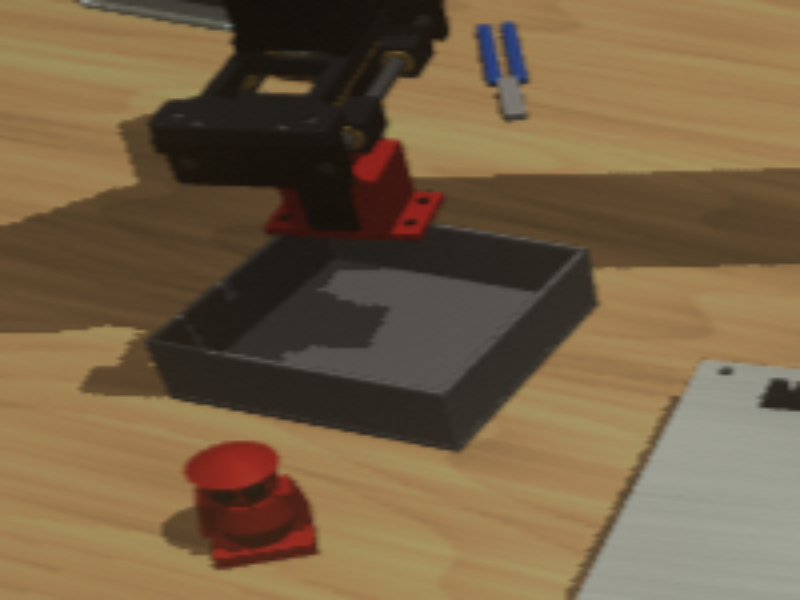

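```bash
python3 -m inch '[{"tx":0,"ty":0,"tz":-2,"spin":0,"gripper":1},{"tx":0,"ty":0,"tz":-4.5,"spin":0,"gripper":1},{"tx":0,"ty":0,"tz":-7,"spin":0,"gripper":1},{"tx":0,"ty":0,"tz":-8.8,"spin":0,"gripper":1},{"tx":0,"ty":0,"tz":-9.6,"spin":0,"gripper":1},{"tx":0,"ty":0,"tz":-10,"spin":0,"gripper":1},{"tx":0,"ty":0,"tz":-10.2,"spin":0,"gripper":1},{"tx":0,"ty":0,"tz":-10.3,"spin":0,"gripper":1},{"tx":0,"ty":0,"tz":-10.3,"spin":0,"gripper":1},{"tx":0,"ty":0,"tz":-10.3,"spin":0,"gripper":1}]'; python3 - <<'E'
from h import *
c=cap('scene','s13');cv2.imwrite('pics/s13c.png',cv2.resize(c['image'][90:290,80:280],None,fx=4,fy=3))
s=telemetry.read_state();print(s['position'],s['force'])
E
```

```text
time_s: 26.85
position: [0.4627, -0.3064, 0.0196]
tcp_rot: [[-0.295, 0.955, 0.001], [0.955, 0.295, -0.001], [-0.001, 0.001, -1.0]]
force: [0.5, 0.5, -1.4]
opening: 0.529
[ 0.46265201 -0.30633629  0.01954992] [-0.85279465 -0.22527708 -1.67025181]
```

View pics/s13c.png

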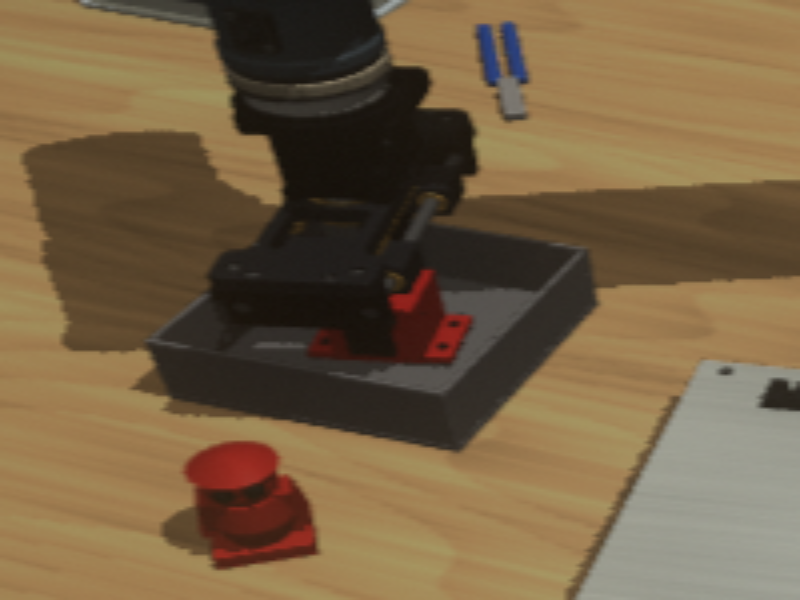

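```bash
python3 -m inch '[{"tx":0,"ty":0,"tz":-0.1,"spin":0,"gripper":1},{"tx":0,"ty":0,"tz":-0.2,"spin":0,"gripper":1},{"tx":0,"ty":0,"tz":-0.2,"spin":0,"gripper":1},{"tx":0,"ty":0,"tz":-0.2,"spin":0,"gripper":-1},{"tx":0,"ty":0,"tz":-0.2,"spin":0,"gripper":-1},{"tx":0,"ty":0,"tz":-0.2,"spin":0,"gripper":-1},{"tx":0,"ty":0,"tz":-0.2,"spin":0,"gripper":-1},{"tx":0,"ty":0,"tz":-0.2,"spin":0,"gripper":-1},{"tx":0,"ty":0,"tz":-0.2,"spin":0,"gripper":-1},{"tx":0,"ty":0,"tz":-0.2,"spin":0,"gripper":-1}]' && python3 -m inch '[{"tx":0,"ty":0,"tz":1,"spin":0,"gripper":-1},{"tx":0,"ty":0,"tz":3,"spin":0,"gripper":-1},{"tx":0,"ty":0,"tz":6,"spin":0,"gripper":-1},{"tx":0,"ty":0,"tz":10,"spin":0,"gripper":-1},{"tx":0,"ty":0,"tz":14,"spin":0,"gripper":-1},{"tx":0,"ty":0,"tz":17,"spin":0,"gripper":-1},{"tx":0,"ty":0,"tz":18,"spin":0,"gripper":-1},{"tx":0,"ty":0,"tz":18,"spin":0,"gripper":-1},{"tx":0,"ty":0,"tz":18,"spin":0,"gripper":-1},{"tx":0,"ty":0,"tz":18,"spin":0,"gripper":-1}]'; python3 - <<'E'
from meas import *
c=cap('scene','s14'); print(holders(c))
P=cloud(c);h=cv2.cvtColor(c['image'],cv2.COLOR_BGR2HSV)
m=((h[...,0]<8)|(h[...,0]>172))&(h[...,1]>150)&(P[...,0]>.38)&(P[...,0]<.55)&(P[...,1]<-.22)&(P[...,1]>-.4)&(P[...,2]>.04)
print(np.median(P[m],0),m.sum()); s=telemetry.read_state();print(s['position'],s['force'],s['opening'])
g=(P[...,2]>.126)&(P[...,2]<.14)&(np.hypot(P[...,0]-.555,P[...,1]-.06)<.02);print('gauge top',np.median(P[g],0))
E
```

```text
time_s: 27.9
position: [0.4624, -0.306, 0.017]
tcp_rot: [[-0.296, 0.955, 0.0], [0.955, 0.296, -0.0], [-0.0, 0.0, -1.0]]
force: [-0.0, -1.0, -0.2]
opening: 0.987
time_s: 28.9
position: [0.4614, -0.3051, 0.1951]
tcp_rot: [[-0.295, 0.955, -0.003], [0.955, 0.296, 0.003], [0.004, -0.002, -1.0]]
force: [-0.4, 0.4, -0.4]
opening: 0.998
[([319, 245, 29, 23], np.float64(0.08308843472423905), ((555.436767578125, 61.32277297973633), (46.690853118896484, 45.587955474853516), 20.35897445678711))]
[ 0.46715864 -0.30307455  0.04679409] 394
[ 0.46148156 -0.30517227  0.19508193] [ 1.33754659 -0.32710246 -0.69860339] 0.9965370917946894
gauge top [0.5582953  0.06074279 0.13260096]
```

View pics/s14.png

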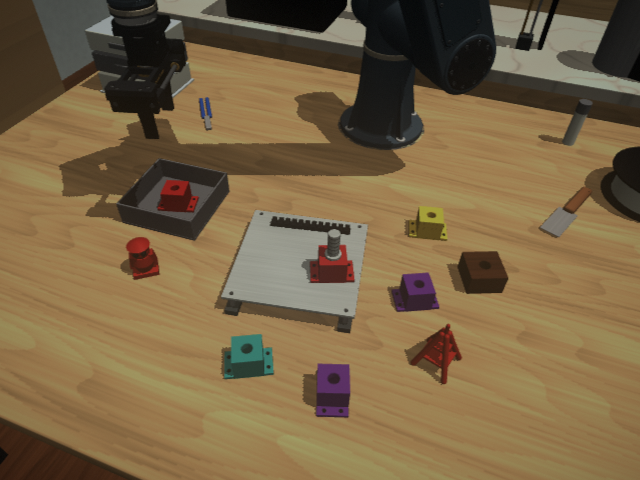

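The tight holder sits upright in the bin at (178,194). The gauge stands home in the good holder at (333,250), its top at z 0.1326 against the expected 0.133. The robot is clear, so I'll hand in.

```bash
python3 -c "
from rig import ticket
print(ticket.hand_in())"
```

```text
the job is handed in; nothing more can be done
None
```

The job is handed in at about 29 s on the robot's clock. The gauge is home in the good holder on the bed, and the tight holder is in the scrap bin.

- **Tight holder (the −y one):** the gauge came to a firm stop about 16 mm deep. I held it there under a push of about 5 to 6.5 N, which is light and well under the 20 N limit.
- **Good holder (the +y one):** the gauge passed that depth with no resistance and seated about 18 mm lower, at about 5 to 6 N. I released it there.
- **Scrap:** I set the tight holder down upright near the middle of the bin and lifted the arm clear.

**Last checks:**
- The gauge's top measured 0.1326 m, against about 0.133 m expected with the collar seated.
- The good holder was still upright in its place, and the scrapped holder's top was at 0.047 m inside the bin.
- The bystanders look unmoved in the last picture; I did not measure them.

**Disagreement:** the two cameras differed by about 2 mm in absolute position, so I aligned the gauge to the bores within the scene camera alone. No check failed.

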